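# Load and close the ultrasonic cleaner

## Task

Get the ultrasonic cleaner going: put the yellow scraper that lies across its well away in the wooden rack, blade slid all the way into the slot, then set the aluminium heat sink down in the well. Next slide the orange cover along the steel deck, without lifting it off, until it drops into the mouth of the well and sits seated and level, and finally press the green start button fully down and let it go. Leave the other parts and things on the bench where they are.

Things in the scene. Friction and masses are not known exactly. Their poses are not given: they have to be found in the camera images.
- cleaner: Fixed blue ultrasonic cleaner with a flat steel deck 150 (x) x 290 (y) mm, 85 mm high, no raised edges. Origin at table height under the deck's centre; z up. A dry round well, 104 mm wide, 50 mm deep, opens in the deck at y = -73 mm; the +y half is plain deck. In front (x -75 to -125 mm) a control panel 45 mm high carries the button.
- well_mouth (a point): Centre of the mouth of the well, level with the deck (85 mm above the table). The well floor is 50 mm below.
- lid: Loose orange round cover, about 280 g: flange 124 mm across, 8 mm thick, over a black plug 98 mm across, 10 mm high; no knob. Origin at the centre of the plug's underside, z up. Starts on the +y half of the deck standing on its plug, free to slide. Over the well the plug drops in (3 mm play all round) and the flange rests on the deck, origin 10 mm below the deck.
- scraper: Loose flat scraper 170 mm long, 70 g, lying flat across the well. Yellow handle 90 x 22 x 14 mm (x -85 to +5 mm), dark steel blade 80 x 30 x 4 mm (x +5 to +85 mm); both undersides level. Origin at the underside, middle of the length; x towards the blade's tip, z up. Balances at x = -18 mm.
- scraper_tip (a point): Middle of the front edge of the scraper's blade, 85 mm ahead of the scraper's origin and 2 mm above its underside.
- rack: Fixed wooden block 90 (x) x 62 x 53 mm high with a level through slot 38 mm wide, 9 mm high, floor 30 mm above the table. Origin at table height under the slot's mouth in the front face; x into the slot, z up. A rest bar (x -75 to 0, 14 mm wide, 30 mm high) carries the handle. Home when the handle's step meets the front face: tip at x = 80 mm.
- heatsink: Loose aluminium heat sink with fins, 36 (x) x 30 (y) x 26 (z) mm, 60 g; origin at the centre of its underside. One of three parts standing on a fixed blue mat 3 mm thick, in any order.
- start_button (a joint): Travel of the green start button: 0 up, 0.006 m fully down; a spring returns it; fully down takes 5 N.
- start_button_top (a point): Centre of the top face of the start button, 30 mm across, facing up, 63 mm above the table when up.
- relay: Black relay 30 x 28 x 26 mm with a white top, on the mat; leave alone. Origin at the underside.
- capacitor: Green can capacitor, 28 mm across, 36 mm high, on the mat; leave alone. Origin at the underside.
- bottle: White bottle, 60 mm across, 160 mm high; leave alone. Origin at the underside.
- jar: Glass jar with steel cap, 64 mm across, 50 mm high; leave alone. Origin at the underside.
- screwdriver: Screwdriver with red handle, lying flat; leave alone. Origin at the underside, about mid-length.
Things that resemble listed ones, but are neither listed nor needed, are in the scene too. Leave any purple look-alike of the scraper alone. Leave any red look-alike of the heatsink alone.

How it is judged:
On the way, in this order (a step that is already met when the one before it is completed fails the run):
1. the scraper's blade is in the rack's slot and the scraper released (x of scraper_tip in the frame of rack above 0.066 m and y of scraper_tip in the frame of rack between -0.012 and 0.012 m and z of scraper_tip in the frame of rack between 0.026 and 0.042 m and angle between the x axis of scraper and the x axis of rack, either way round below 0.15 rad and angle between scraper's own z axis and vertical below 0.12 rad and contact force between the fingers and scraper below 0.1 N), for 0.2 s.
2. the heat sink is in the well and released (horizontal distance between heatsink and well_mouth below 0.048 m and z of heatsink in the frame of cleaner below 0.06 m and contact force between the fingers and heatsink below 0.1 N), for 0.2 s.
3. the cover is seated level in the mouth of the well (horizontal distance between lid and well_mouth below 0.006 m and z of lid in the frame of cleaner below 0.0775 m and angle between lid's own z axis and vertical below 0.03 rad), for 0.2 s.
4. the start button is pressed down (all of step 3 and value of joint start_button above 0.0045 m), for 0.03 s.
At the end, for the whole second after the job is handed in: Blade 66 mm or more into the slot, flat and straight; heat sink inside the well (within 25 mm of its floor), both released; cover within 6 mm of the well's centre, flange within 2.5 mm of the deck, tilt under 0.03 rad; button up again; all at rest (under 20 mm/s) (all of step 1 and all of step 2 and all of step 3 and value of joint start_button below 0.0015 m and linear speed of each of lid, scraper, heatsink below 0.02 m/s); the robot touches nothing.
It fails at once if the cover is lifted more than 15 mm off the deck (z of lid in the frame of cleaner above 0.1 m).
It fails at once if the start button is pressed while the cover is not in place (value of joint start_button above 0.0045 m and not (horizontal distance between lid and well_mouth below 0.006 m and z of lid in the frame of cleaner below 0.0775 m and angle between lid's own z axis and vertical below 0.03 rad)).
It fails at once if a part or thing that should be left alone is moved more than 25 mm (distance of any of relay, capacitor, bottle, jar, screwdriver from where it was at the start of the episode above 0.025 m).
It also fails if it takes over 72 s, if anything falls off the work surface, if the arm or the gripper's body presses on something with over 40 N, if the wrist force passes 120 N, or if a joint passes its speed limit or range.

## Robot

A 6-joint arm with a two-finger parallel gripper is mounted at the origin on the work surface. World frame = base frame: x ahead of the robot, y to its left, z up, the work surface at z = 0. Lengths are in m, angles in rad, forces in N, time in s.
With the tool pointing down it reaches from about 0.4 to 0.925 m from the base axis. Payload 12.5 kg.
Tool frame: the origin (TCP) lies at the very end of the fingers, on their centre line; the grasp point (between the pads) lies 19 mm behind it; z points along the fingers, y is the line along which they close (so a half turn about z gives the same grasp; the last joint's range is limited). The gripper opens to 95 mm and grips with 3 to 60 N. Pads are 20 mm wide; open, the fingers measure 119 mm over their backs; the gripper's body (75 mm by 180 mm) begins 59 mm behind the grasp point.
Start: joints at [-1.239, 0.491, 1.559, -0, 1.092, -0.106], TCP at [0.265, -0.566, 0.215] pointing down, gripper open.
Joint ranges: [-3.1, 3.1], [-0.84, 2.19], [0.05, 2.79], [-1.13, 4.28], [0.06, 2.93], [-2.69, 2.69]. Speed limits (rad/s): [2.22, 2.22, 2.79, 3.14, 3.14, 3.14].

## Interface

Orientations are given as a rotation vector (axis times angle).
In Python, from workcell import bot gives the robot as it stands. The module is installed in compiled form; this text tells all that it offers.
- The arm moves only by the tool apply_moves, never from a script. Its argument "motion" is one flat list of numbers, 7 for each row, row after row: the opening, from -1 (shut) to 1 (fully open), then the shift along the tool's x, y, z in cm, then the turn, a rotation vector about the tool's x, y, z in rad. A call has 1 to 20 rows; each row shifts and turns the commanded pose from where the row before left it, along the tool's axes as they then stand; what a row does not reach is not made up. A row lasts 1/12 s, in which the tool goes at most 41.7 mm and 7.16 degrees, less where a joint would pass 70% of its speed; a pose out of reach is approached as far as the arm can. A call with a gripper value outside its range is refused whole. The fingers move at their own pace and stop on an object; the grip force is fixed at half the most. Time passes only in rows, so rows that do not move let the fingers close. It gives the time, the measured TCP pose, the force, the opening and the grip force at its end, in the units of the state.
- bot.observe(): the state, without advancing time (a new reading comes with each control period).
- bot.capture(name): name is "scene" or "top"; returns the picture (384x512x3 uint8, blue, green, red); there is no depth.
- bot.camera_info(name): a dict with "camera_matrix" (3x3 intrinsics, pixels), "dist" ([k1, k2, p1, p2, k3] as OpenCV has them; the pictures are not rectified), "R" (3x3) and "t" (3): a world point X has camera coordinates R X + t. Camera axes: x right, y down, z forward; pixel columns grow to the right and rows downward; lengths in m; the calibration is good to about 2 mm. A picture is of the moment at which its call begins. camera_info takes no time and is no camera call.
- bot.job_done(): hands the job in; it is judged then, once.
The state is a dict: "clock": time; "qpos": joint angles; "qvel": joint speeds; "joint_efforts": joint torques, N m; "eef_pos": TCP position; "tcp_rot": TCP orientation; "ft_force": force on the tool from outside, world axes, zero at the start; "torque": the same for the moment, N m; "opening": finger opening in m; "gripper_force": force on a finger pad.
Only numpy, scipy, OpenCV 4.12 (cv2) and the standard library are available. Lean on these libraries where they do the work, as an engineer would, in place of code of your own. Each camera call takes 0.05 s, during which the arm holds its last target. There are 200 camera calls.

## Working session

There is one attempt and no reset: what is moved stays moved. The work goes in short steps, Python scripts to look and compute and a tool call to move; the robot and the scene stay as the last step left them, time stands still between calls to the robot, and variables do not carry over. Pictures are saved under pics/ and viewed, at most 10 in all, crops included, and the job is handed in when it is done.

Besides the shell and the picture viewer there is one more tool, called after "Emit:" as name(argument=value, ...) on one line, values as JSON. apply_moves: Moves the arm, as the interface text tells. Its arguments: {"type":"object","properties":{"motion":{"type":"array"}},"required":["motion"]}

```bash
mkdir -p pics
python3 - <<'E'
from workcell import bot
import cv2,numpy as np
for n in("scene","top"):
    im=bot.capture(n); cv2.imwrite(f"pics/{n}0.png",im); np.save(f"pics/{n}0.npy",im)
    c=bot.camera_info(n); print(n,c, -np.array(c["R"]).T@np.array(c["t"]))
print(bot.observe())
E
```

```text
scene {'camera_matrix': array([[468.83037978,   0.        , 252.45984247],
       [  0.        , 468.83037978, 191.44535022],
       [  0.        ,   0.        ,   1.        ]]), 'dist': array([0.0456485, 0.       , 0.       , 0.       , 0.       ]), 'R': array([[ 0.71247584,  0.70167916, -0.0049541 ],
       [ 0.51565942, -0.52835596, -0.67448896],
       [-0.47589237,  0.47800245, -0.73826832]]), 't': array([-0.37820171, -0.2143552 ,  1.67577706])} [ 1.17748337 -0.64890513  1.09071924]
top {'camera_matrix': array([[487.22532713,   0.        , 263.23054106],
       [  0.        , 487.22532713, 200.09466429],
       [  0.        ,   0.        ,   1.        ]]), 'dist': array([-0.135021,  0.      ,  0.      ,  0.      ,  0.      ]), 'R': array([[ 0.01269761, -0.99991359,  0.00340463],
       [-0.9846095 , -0.01309667, -0.17427742],
       [ 0.17430695, -0.00113932, -0.98469071]]), 't': array([-0.01725374,  0.52512181,  1.58564809])} [ 0.24086952 -0.00856834  1.65294856]
{'clock': 0.1, 'qpos': array([-1.23860593e+00,  4.91503666e-01,  1.55938499e+00, -2.74820733e-05,
        1.09167266e+00, -1.05611139e-01]), 'qvel': array([ 0.00170638, -0.00027072,  0.00054369,  0.00078777,  0.00038351,
        0.00112944]), 'joint_efforts': array([ 3.67861081e-03, -6.13621759e+01, -2.58603179e+01,  6.94332761e-02,
        4.70015884e-02, -3.83516101e-05]), 'eef_pos': array([ 0.26490895, -0.56585374,  0.21411867]), 'tcp_rot': array([-3.06568290e+00, -6.82029096e-01,  2.09997508e-04]), 'ft_force': array([ 0.08904191, -0.3541847 ,  0.01136061]), 'torque': array([ 0.01488323, -0.00861052,  0.02159688]), 'gripper_force': 0.0, 'opening': 0.09522401932603221}
```

View pics/scene0.png

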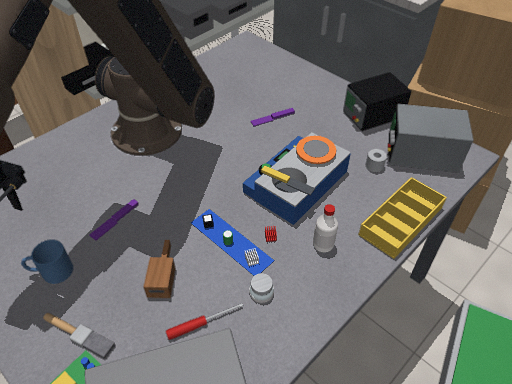

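View pics/top0.png

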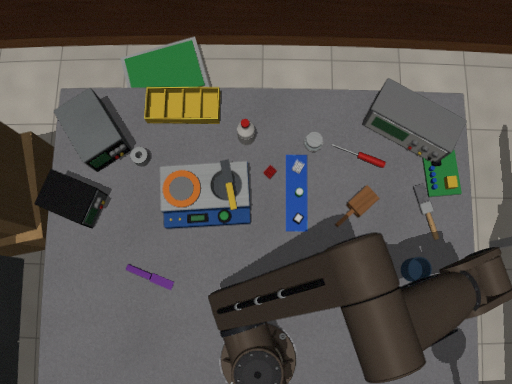

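The scene view shows the cleaner near (300,178) with the orange lid at (316,150) and the yellow scraper at (285,178). The mat is at (230,240) with the heat sink near (252,256), and the wooden rack is at (160,275). In the top view the lid is at (182,189), the well at (226,185), the heat sink at (298,167) and the rack at (362,202), with its rest bar towards (340,222).

Run:
```python
import cv2,numpy as np
t=np.load("pics/top0.npy"); s=np.load("pics/scene0.npy")
a=cv2.resize(t[130:240,150:390],None,fx=3.3,fy=3.3,interpolation=cv2.INTER_CUBIC)[:, :800]
cv2.imwrite("pics/topc.png",a)
b=cv2.resize(s[120:310,140:360],None,fx=3.1,fy=3.1,interpolation=cv2.INTER_CUBIC)
cv2.imwrite("pics/scenec.png",b);print(a.shape,b.shape)
```

```text
(363, 792, 3) (589, 682, 3)
```

View pics/topc.png

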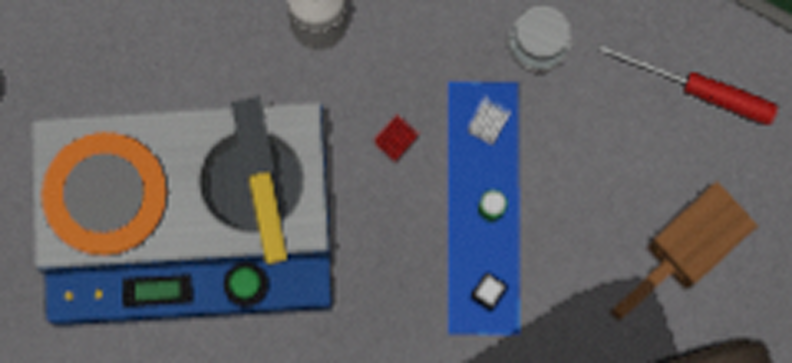

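View pics/scenec.png

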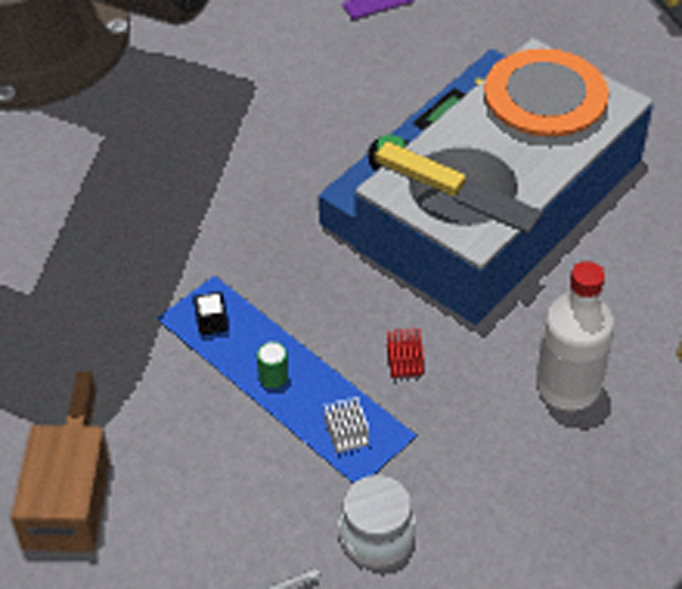

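The crops show the handle lying over the well and overhanging the panel near the button, at about (245,285) in the top crop. The lid and well both lie on the deck. The heat sink is the far part on the mat, and the rack's rest bar points toward the robot base side. Next I measure.

```bash
cat > h.py <<'E'
from workcell import bot
import cv2,numpy as np
class C:
    def __init__(s,n):
        c=bot.camera_info(n); s.K=np.array(c["camera_matrix"]);s.d=np.array(c["dist"]);s.R=np.array(c["R"]);s.t=np.array(c["t"]);s.o=-s.R.T@s.t
    def rays(s,px):
        u=cv2.undistortPoints(np.float64(px).reshape(-1,1,2),s.K,s.d).reshape(-1,2)
        r=np.c_[u,np.ones(len(u))]@s.R; return r/np.linalg.norm(r,axis=1)[:,None]
    def plane(s,px,z):
        r=s.rays(px); return s.o[:2]+r[:,:2]*((z-s.o[2])/r[:,2:])
    def proj(s,X): return cv2.projectPoints(np.float64(X).reshape(-1,1,3),cv2.Rodrigues(s.R)[0],s.t,s.K,s.d)[0].reshape(-1,2)
cams={n:C(n) for n in("scene","top")}
def tri(ps,pt):
    a,b=cams["scene"],cams["top"];r1=a.rays(ps)[0];r2=b.rays(pt)[0]
    k=np.linalg.lstsq(np.c_[r1,-r2],b.o-a.o,rcond=None)[0]
    p,q=a.o+k[0]*r1,b.o+k[1]*r2; return (p+q)/2,np.linalg.norm(p-q)
def mask(im,lo,hi,roi):
    m=cv2.inRange(cv2.cvtColor(im,cv2.COLOR_BGR2HSV),np.array(lo),np.array(hi)); k=np.zeros_like(m)
    x0,y0,x1,y1=roi; k[y0:y1,x0:x1]=m[y0:y1,x0:x1]; return k
def blob(m):
    c=max(cv2.findContours(m,cv2.RETR_EXTERNAL,cv2.CHAIN_APPROX_NONE)[0],key=cv2.contourArea); return c.reshape(-1,2)
def rect(n,m,z):  # footprint of a mask on plane z, mm
    p=cams[n].plane(blob(m),z)*1000; (c,s,a)=cv2.minAreaRect(p.astype(np.float32)); return np.round(c,1),np.round(s,1),round(a,1)
E
cat > m.py <<'E'
from h import *
np.set_printoptions(suppress=True,precision=4)
im={n:np.load(f"pics/{n}0.npy") for n in cams}
R={"lid":([5,150,120],[17,255,255],dict(scene=(280,125,350,175),top=(155,160,210,215)),.103),
"handle":([20,120,80],[34,255,255],dict(scene=(255,155,300,195),top=(215,175,245,215)),.099),
"button":([40,80,40],[85,255,255],dict(scene=(250,155,275,180),top=(214,205,235,225)),.063),
"mat":([100,120,60],[120,255,255],dict(scene=(185,200,280,280),top=(280,150,312,235)),.003),
"wood":([5,60,40],[19,255,255],dict(scene=(140,235,185,305),top=(330,180,385,230)),.053),
"sink":([0,0,110],[179,70,255],dict(scene=(243,245,262,268),top=(290,157,306,176)),.029),
"red":([0,120,40],[6,255,255],dict(scene=(260,222,280,246),top=(260,162,280,180)),.026)}
for k,(lo,hi,roi,z) in R.items():
    cen={}
    for n in cams:
        m=mask(im[n],lo,hi,roi[n]); b=blob(m); M=cv2.moments(b); cen[n]=[M["m10"]/M["m00"],M["m01"]/M["m00"]]
        print(k,n,np.round(cen[n],1),len(b),*rect(n,m,z), cv2.approxPolyDP(b,2,True).reshape(-1,2).tolist())
    p,e=tri(cen["scene"],cen["top"]); print("  tri",p,e)
# deck: bright grey region
for n,roi in(("scene",(240,130,355,215)),("top",(155,155,255,215))):
    m=mask(im[n],[0,0,135],[179,60,255],roi)
    b=blob(m); h=cv2.convexHull(b); print("deck",n,cv2.contourArea(b),cv2.approxPolyDP(h,2,True).reshape(-1,2).tolist(),rect(n,m,.085))
E
python3 m.py
```

```text
lid scene [315.8 149.3] 99 [556.1 254.2] [121.2 123.5] 44.1 [[297, 144], [298, 154], [309, 162], [328, 161], [335, 153], [333, 144], [320, 136], [306, 137]]
lid top [181.2 188.3] 103 [551.9 258.1] [120.  118.1] 2.1 [[190, 172], [176, 171], [165, 180], [163, 192], [170, 203], [185, 206], [196, 199], [199, 183]]
  tri [0.5526 0.2589 0.0966] 0.0018428947724747438
handle scene [275.2 173.9] 61 [536.3  90.4] [91.4 30. ] 12.1 [[261, 169], [262, 172], [284, 182], [289, 179], [289, 176], [266, 166]]
handle top [230.7 195.3] 62 [530.   95.4] [89.5 21.7] 12.6 [[229, 182], [225, 184], [232, 209], [236, 206], [232, 185]]
  tri [0.5319 0.0963 0.0909] 0.0005283009622207059
button scene [265.4 165.2] 21 [465.5 123.4] [30.1 19.7] 54.3 [[270, 165], [265, 163], [261, 168]]
button top [223.6 215.2] 25 [469.9 119.2] [28.3 30.4] 46.3 [[226, 211], [219, 214], [223, 220], [228, 217]]
  tri [0.4694 0.1196 0.0683] 0.001115469074961275
mat scene [232.3 242.2] 167 [ 565.2 -124.4] [270.6  75.2] 0.3 [[191, 222], [253, 275], [261, 272], [273, 261], [209, 209]]
mat top [296.1 192.9] 191 [ 561.4 -124.6] [267.7  71.
[... 654 characters left out ...]
 [ 647.2 -126.6] [30.7 37.7] 59.8 [[297, 160], [292, 169], [299, 172], [303, 164]]
  tri [ 0.6522 -0.1275  0.0102] 0.0015328637149246008
red scene [270.4 234.8] 68 [641.  -38.9] [31.2 53.3] 44.4 [[275, 228], [272, 230], [271, 226], [270, 230], [269, 226], [268, 231], [267, 227], [266, 241], [275, 240]]
red top [269.4 171.4] 27 [628.8 -30.7] [29.5 35.2] 46.4 [[270, 165], [264, 171], [269, 178], [275, 171]]
  tri [ 0.6339 -0.0307  0.0054] 0.00021820124383179574
deck scene 4423.5 [[354, 130], [354, 214], [240, 214], [240, 130]] (array([566.8, 171.1]), array([374.6, 359.6]), 44.2)
deck top 2257.0 [[219, 164], [229, 205], [161, 209], [161, 167]] (array([562.3, 218.1]), array([146.5, 223.5]), 4.5)
```

```bash
cat > go.py <<'E'
# prints shift (cm, present tool axes) and turn (tool axes, rad) from the present pose to x y z(mm) yaw(deg of tool x), tool down
import sys
from h import *
from scipy.spatial.transform import Rotation as Ro
def go(x,y,z,yaw):
    s=bot.observe(); R=Ro.from_rotvec(s["tcp_rot"]); T=Ro.from_euler("z",yaw,degrees=True)*Ro.from_euler("x",180,degrees=True)
    d=R.inv().apply(np.array([x,y,z])/1000-s["eef_pos"])*100; w=(R.inv()*T).as_rotvec()
    print("t",round(s["clock"],2),"pos",np.round(s["eef_pos"]*1000,1),"shift cm",np.round(d,2),"|d|",round(np.linalg.norm(d),1),"turn",np.round(w,3),
      "after-turn shift",np.round(T.inv().apply(np.array([x,y,z])/1000-s["eef_pos"])*100,2))
if __name__=="__main__": go(*map(float,sys.argv[1:]))
E
python3 go.py 554 100 190 12.6
python3 - <<'E'
from h import *
im={n:np.load(f"pics/{n}0.npy") for n in cams}
roi=dict(scene=(140,235,185,305),top=(330,180,385,230))
for n in cams:
    u=cv2.resize(im[n],None,fx=4,fy=4,interpolation=cv2.INTER_CUBIC); m=mask(u,[5,60,40],[19,255,255],[4*v for v in roi[n]])
    o=cv2.morphologyEx(m,cv2.MORPH_OPEN,np.ones((37,37),np.uint8))
    b=(blob(o)-1.5)/4; p=cams[n].plane(b,.053)*1000
    r=cv2.minAreaRect(p.astype(np.float32)); print(n,r)
    a=r[2] if r[1][0]>r[1][1] else r[2]+90
    while a>0:a-=180
    ax=np.array([np.cos(np.radians(a)),np.sin(np.radians(a))]);L=max(r[1]); c=np.array(r[0])
    print(a,"front",c-ax*L/2,"front from rear",c+ax*(L/2-90)," sides v:",np.dot(c,[-ax[1],ax[0]]))
    # bar: axis from removed part
    q=cv2.morphologyEx(cv2.subtract(m,o),cv2.MORPH_OPEN,np.ones((7,7),np.uint8)); bb=(blob(q)-1.5)/4
    p=cams[n].plane(bb,.030)*1000; print(" bar",cv2.minAreaRect(p.astype(np.float32)))
E
```

```text
t 0.1 pos [ 264.9 -565.9  214.1] shift cm [ 54.41 -48.05   2.46] |d| 72.6 turn [-0.001  0.     0.218] after-turn shift [ 42.74 -58.68   2.41]
scene ((535.3104858398438, -348.140869140625), (68.92335510253906, 99.39057159423828), 44.170860290527344)
-45.829139709472656 front [ 500.68279064 -312.49617591] front from rear [ 507.22614472 -319.23170501]  sides v: 141.37482133561818
 bar ((561.0197143554688, -374.972412109375), (68.54053497314453, 45.30266571044922), 46.8480224609375)
top ((522.731689453125, -339.5249328613281), (64.31359100341797, 112.16828918457031), 42.45135498046875)
-47.54864501953125 front [ 484.87691065 -298.14320988] front from rear [ 499.83970788 -314.50009664]  sides v: 156.53081270418053
 bar ((468.1007385253906, -280.68756103515625), (16.099727630615234, 68.89092254638672), 44.27217102050781)
```

Emit:
apply_moves(motion=[0,2.72,-2.4,0.12,0,0,0,0,2.72,-2.4,0.12,0,0,0,0,2.72,-2.4,0.12,0,0,0,0,2.72,-2.4,0.12,0,0,0,0,2.72,-2.4,0.12,0,0,0,0,2.72,-2.4,0.12,0,0,0,0,2.72,-2.4,0.12,0,0,0,0,2.72,-2.4,0.12,0,0,0,0,2.72,-2.4,0.12,0,0,0,0,2.72,-2.4,0.12,0,0,0,0,2.72,-2.4,0.12,0,0,0,0,2.72,-2.4,0.12,0,0,0,0,2.72,-2.4,0.12,0,0,0,0,2.72,-2.4,0.12,0,0,0,0,2.72,-2.4,0.12,0,0,0,0,2.72,-2.4,0.12,0,0,0,0,2.72,-2.4,0.12,0,0,0,0,2.72,-2.4,0.12,0,0,0,0,2.72,-2.4,0.12,0,0,0.109,0,2.72,-2.4,0.12,0,0,0.109])

```text
clock: 1.77
eef_pos: [0.5576, 0.0996, 0.1904]
tcp_rot: [3.123, 0.338, -0.001]
ft_force: [1.5, -0.8, 0.5]
opening: 0.0479
gripper_force: 0.0
```

```bash
python3 go.py 554 100 77 12.6
```

```text
t 1.77 pos [557.6  99.6 190.4] shift cm [-0.34 -0.12 11.34] |d| 11.3 turn [-0.     0.001 -0.004] after-turn shift [-0.35 -0.12 11.34]
```

Emit:
apply_moves(motion=[0,-0.1,-0.04,2.85,0,0,0,0,-0.1,-0.04,2.85,0,0,0,0,-0.1,-0.04,2.85,0,0,0,0,0,0,2.85,0,0,0,0,0,0,0,0,0,0,-1,0,0,0,0,0,0,-1,0,0,0,0,0,0,-1,0,0,0,0,0,0,-1,0,0,0,0,0,0,-1,0,0,0,0,0,0,-1,0,0,0,0,0,0])

```text
clock: 2.68
eef_pos: [0.5549, 0.098, 0.0775]
tcp_rot: [3.122, 0.345, 0.002]
ft_force: [-1.0, 0.2, 6.2]
opening: 0.0215
gripper_force: 30.0
```

```bash
python3 -c "
from workcell import bot
s=bot.observe();print(s['eef_pos'],s['opening'],s['gripper_force'],s['ft_force'])"
```

```text
[0.55486316 0.09796187 0.07751743] 0.021538383677234933 29.998326301574707 [-0.96982307  0.22834484  6.1999012 ]
```

Emit:
apply_moves(motion=[-1,0,0,-0.5,0,0,0,-1,0,0,-1.5,0,0,0,-1,0,0,-3,0,0,0,-1,0,0,-3,0,0,0,-1,0,0,-2,0,0,0,-1,0,0,0,0,0,0])

```text
clock: 3.18
eef_pos: [0.556, 0.0982, 0.181]
tcp_rot: [3.122, 0.345, 0.01]
ft_force: [1.1, 1.1, -0.1]
opening: 0.022
gripper_force: 30.0
```

```bash
python3 go.py 450 -250 150 -46.6
python3 - <<'E'
from h import *
a=[]
for n,(x0,y0,w,h) in(("scene",(200,100,200,140)),("top",(150,130,200,140))):
    im=bot.capture(n); np.save(f"pics/{n}1.npy",im); a.append(cv2.resize(im[y0:y0+h,x0:x0+w],None,fx=2,fy=2))
cv2.imwrite("pics/lift.png",np.hstack(a))
E
```

```text
t 3.18 pos [556.   98.2 181. ] shift cm [-17.96  31.66   3.02] |d| 36.5 turn [-0.002 -0.007  1.033] after-turn shift [18.01 31.63  3.1 ]
```

View pics/lift.png

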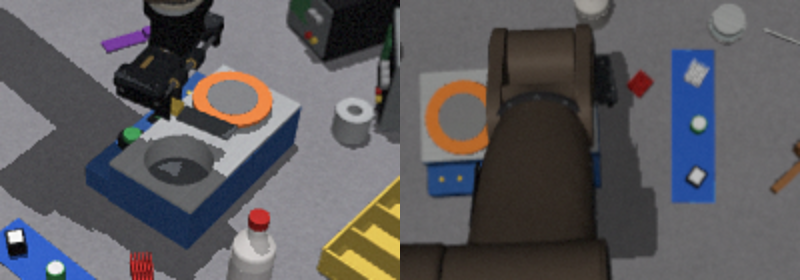

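The scraper is in the grip and level, well visible at (180,160) in the left half. I'll carry it to the rack.

Emit:
apply_moves(motion=[-1,0,0,0,0,0,0.06,-1,0,0,0,0,0,0.115,-1,0,0,0,0,0,0.115,-1,0,0,0,0,0,0.115,-1,0,0,0,0,0,0.115,-1,0,0,0,0,0,0.115,-1,0,0,0,0,0,0.115,-1,0,0,0,0,0,0.115,-1,0,0,0,0,0,0.115,-1,0,0,0,0,0,0.053,-1,0,0,0,0,0,0])

```text
clock: 4.2
eef_pos: [0.5539, 0.0979, 0.1751]
tcp_rot: [2.883, -1.246, -0.004]
ft_force: [-0.0, -0.4, -0.7]
opening: 0.0216
gripper_force: 30.0
```

```bash
python3 go.py 415.1 -224.8 100 -46.6
```

```text
t 4.2 pos [553.9  97.9 175.1] shift cm [14.   32.21  7.56] |d| 35.9 turn [ 0.002  0.002 -0.002] after-turn shift [13.92 32.26  7.51]
```

Emit:
apply_moves(motion=[-1,0.58,1.35,0.3,0,0,0,-1,1.16,2.69,0.63,0,0,0,-1,1.16,2.69,0.63,0,0,0,-1,1.16,2.69,0.63,0,0,0,-1,1.16,2.69,0.63,0,0,0,-1,1.16,2.69,0.63,0,0,0,-1,1.16,2.69,0.63,0,0,0,-1,1.16,2.69,0.63,0,0,0,-1,1.16,2.69,0.63,0,0,0,-1,1.16,2.69,0.63,0,0,0,-1,1.16,2.69,0.63,0,0,0,-1,1.16,2.69,0.63,0,0,0,-1,0.58,1.34,0.3,0,0,0,-1,0,0,0,0,0,0,-1,0,0,0,0,0,0])

```text
clock: 5.45
eef_pos: [0.4147, -0.2253, 0.1008]
tcp_rot: [-2.885, 1.243, 0.002]
ft_force: [-0.1, 0.2, -1.2]
opening: 0.022
gripper_force: 30.0
```

```bash
python3 go.py 415.1 -224.8 24.5 -46.6
python3 - <<'E'
from h import *
im=bot.capture("top"); np.save("pics/top2.npy",im); sc=bot.capture("scene"); np.save("pics/scene2.npy",sc)
cv2.imwrite("pics/hov.png",np.hstack([cv2.resize(im[150:270,150:390],None,fx=1.66,fy=1.66*1.7),cv2.resize(sc[200:340,80:240],None,fx=2.5,fy=2.42)]))
E
```

```text
t 5.45 pos [ 414.7 -225.3  100.8] shift cm [ 0.01 -0.06  7.63] |d| 7.6 turn [ 0.     0.001 -0.   ] after-turn shift [-0.   -0.06  7.63]
```

View pics/hov.png

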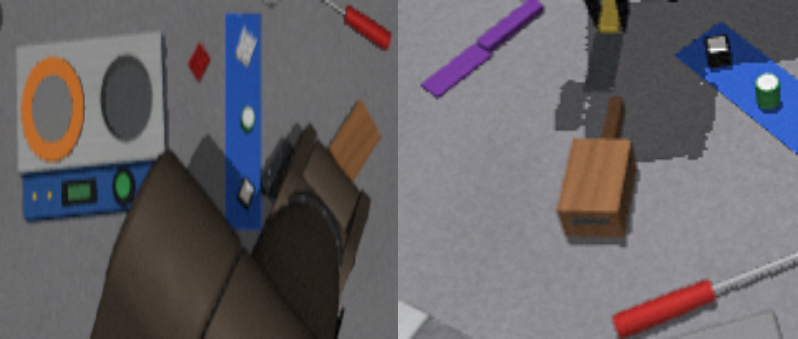

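The blade hovers in front of the rack, with its tip at about (161,236) in the scene picture and lined up with the rest bar. The well is now clear in the top view, so I measure both it and the held blade.

Run:
```python
from h import *
np.set_printoptions(suppress=True,precision=1)
sc=np.load("pics/scene2.npy"); tp=np.load("pics/top2.npy")
ax=np.array([.687,-.7266]);nn=np.array([.7266,.687]); T=np.array([.4147,-.2253])
X=[[*(T+ax*a+nn*b),.1123] for a,b in((.1026,.015),(.1026,-.015),(.0226,.015),(.0226,-.015))]
X+= [[.4993+nn[0]*b,-.3139+nn[1]*b,.053] for b in(.031,-.031)]
print("pred blade/rack-front px",cams["scene"].proj(X).tolist())
g=cv2.cvtColor(sc,cv2.COLOR_BGR2GRAY); print(g[212:242,150:176:1][::2])
for n,im,roi in(("scene",sc,(272,165,320,200)),("scene",np.load("pics/scene1.npy"),(260,160,320,200)),("top",tp,(205,165,245,205))):
    u=cv2.resize(im,None,fx=4,fy=4,interpolation=cv2.INTER_CUBIC); m=mask(u,[0,0,0],[179,255,118],[4*v for v in roi])
    m=cv2.morphologyEx(m,cv2.MORPH_OPEN,np.ones((9,9),np.uint8))
    b=(blob(m)-1.5)/4; p=(cams[n].plane(b,.085)*1000).astype(np.float32); print("well",n,cv2.minEnclosingCircle(p),cv2.fitEllipse(p))
    if n=="top":
        m=mask(u,[40,80,40],[85,255,255],[4*v for v in(214,205,235,225)]);b=(blob(m)-1.5)/4; print("button",cv2.minEnclosingCircle((cams[n].plane(b,.063)*1000).astype(np.float32)))
m=mask(tp,[0,0,140],[179,60,255],(155,155,250,215)); h=cv2.convexHull(blob(m)); p=(cams["top"].plane(h,.085)*1000).astype(np.float32)
print("deck",cv2.minAreaRect(p))
```

```text
pred blade/rack-front px [[164.36356915036822, 237.21119764707308], [152.79763825584712, 237.07657893551377], [168.74081835742038, 213.4558605267104], [157.67248543536698, 213.3262501963794], [172.67620910644422, 256.772771938087], [149.3479074404658, 256.50006260188815]]
[[144 142 142 142 146 135  71  76  80  75  63 110 103 108 108 111 108 100
   68  45  17  65  75  77  82  81]
 [142 142 142 138 147 135  74  76  65  52  52  43  50  47  48  50  46  45
   46  44  70  81  78  74  74  78]
 [144 140 138 143 147 136  74  76  49  48  50  51  48  51  41  55  51  47
   47  55  79  78  77  76  77  73]
 [143 140 142 139 130  68  75  75  46  52  49  50  51  47  47  54  51  46
   54  53  76  78  80  78  74  74]
 [137 142 139 143 129  65  71  66  50  45  47  46  42  49  51  53  47  46
   45  67  75  75  74  73  75  71]
 [144 137 143 145 145 130  67  52  50  54  48  48  50  48  51  55  46  50
   57  78  74  82  76  73  74  80]
 [142 141 140 137 146 137  59  47  49  48  47  48  47  49  46  52  50  49
   63  81  77  74  78  78  74  71]
 [144 141 149 148 149 133  46  43  44  49  44  43  51  47  48  5
[... 794 characters left out ...]
  80  76  81]]
well scene ((572.722900390625, 113.56908416748047), 52.22587966918945) ((572.7046508789062, 113.12364196777344), (100.02176666259766, 103.02348327636719), 132.40292358398438)
well scene ((581.3696899414062, 100.46125030517578), 106.97023010253906) ((578.974609375, 90.36931610107422), (140.65200805664062, 193.1208038330078), 122.57150268554688)
well top ((570.2996215820312, 113.92411804199219), 53.456443786621094) ((569.9415893554688, 113.9492416381836), (104.97998046875, 105.01040649414062), 95.71661376953125)
button ((469.523681640625, 119.51927185058594), 16.848207473754883)
deck ((529.85546875, 182.87982177734375), (86.27428436279297, 285.62567138671875), 7.993896007537842)
```

Run:
```python
from h import *
sc=np.load("pics/scene2.npy"); ax=np.array([.687,-.7266]);nn=np.array([.7266,.687]);M=np.array([.4993,-.3139])
for s in(.01,.03,.05,.07):
    X=[[*(M+ax*s+nn*b),.053] for b in(-.031,.031)]; P=cams["scene"].proj(X); print(s,np.round(P,1).tolist())
    r=int(round(P[:,1].mean())); print(r,"L",sc[r,142:154].tolist(),"\n R",sc[r,166:180].tolist())
for r in(242,246,250,254): print(r,sc[r,160:176].tolist())
P=cams["scene"].proj([[*(M+ax*s+nn*b),.030] for s in(-.07,-.02) for b in(-.007,.007)]);print(P)
```

```text
0.01 [[148.7, 259.7], [172.2, 259.9]]
260 L [[145, 142, 143], [149, 144, 143], [145, 140, 140], [147, 142, 144], [147, 140, 142], [152, 144, 147], [135, 136, 142], [97, 115, 145], [68, 100, 144], [72, 105, 152], [70, 104, 154], [73, 106, 151]] 
 R [[74, 109, 152], [77, 111, 159], [76, 112, 158], [74, 110, 155], [75, 109, 156], [80, 117, 164], [70, 101, 146], [42, 45, 54], [80, 75, 75], [81, 76, 76], [83, 79, 80], [85, 80, 81], [83, 81, 80], [82, 79, 79]]
0.03 [[147.4, 266.1], [171.1, 266.3]]
266 L [[147, 141, 142], [147, 142, 142], [146, 141, 142], [144, 138, 138], [141, 135, 134], [125, 126, 134], [69, 100, 137], [63, 97, 143], [74, 108, 153], [74, 109, 153], [73, 106, 152], [72, 106, 151]] 
 R [[79, 110, 159], [77, 112, 159], [73, 109, 157], [74, 109, 158], [73, 106, 150], [52, 79, 116], [18, 31, 43], [20, 36, 48], [38, 43, 57], [60, 62, 65], [79, 77, 78], [79, 76, 74], [73, 70, 72], [71, 67, 67]]
0.05 [[146.0, 272.6], [170.0, 272.9]]
273 L [[146, 140, 141], [146, 141, 140], [145, 138, 139], [141, 138, 141], [102, 116, 137], [64, 97, 140], [70, 105, 151], [75, 110, 156], [72, 107, 
[... 1063 characters left out ...]
[37, 55, 80], [37, 50, 72], [27, 34, 50], [35, 41, 53], [73, 69, 75], [83, 77, 78], [83, 82, 83], [83, 81, 82], [80, 79, 77]]
250 [[79, 78, 78], [75, 71, 72], [65, 71, 81], [37, 58, 84], [38, 56, 83], [42, 59, 85], [42, 60, 86], [37, 52, 74], [21, 33, 47], [24, 36, 50], [58, 61, 70], [84, 81, 80], [82, 77, 78], [79, 76, 76], [74, 72, 71], [79, 73, 74]]
254 [[80, 75, 76], [77, 72, 79], [38, 60, 84], [35, 53, 85], [37, 57, 83], [38, 56, 86], [42, 60, 82], [29, 39, 57], [25, 36, 50], [49, 55, 63], [82, 77, 77], [80, 75, 77], [80, 77, 78], [79, 77, 75], [82, 79, 81], [83, 80, 78]]
[[163.58034801 240.44867502]
 [168.58678936 240.50769664]
 [160.82378486 255.32000391]
 [165.96483471 255.3804227 ]]
```

Emit:
apply_moves(motion=[-1,0,0.05,2,0,0,0,-1,0,0.06,2.5,0,0,0,-1,0,0,2,0,0,0,-1,0,0,1.13,0,0,0,-1,0,0,0,0,0,0,-1,0,0,0,0,0,0])

```text
clock: 6.05
eef_pos: [0.4151, -0.2248, 0.025]
tcp_rot: [-2.886, 1.24, 0.001]
ft_force: [0.6, 0.0, -1.2]
opening: 0.0222
gripper_force: 30.0
```

```bash
python3 go.py 482.9 -298.4 24.5 -46.6;  python3 - <<'E'
from h import *
sc=bot.capture("scene");np.save("pics/scene3.npy",sc)
cv2.imwrite("pics/pre.png",cv2.resize(sc[225:295,120:200],None,fx=8,fy=8,interpolation=cv2.INTER_CUBIC))
E
```

```text
t 6.05 pos [ 415.1 -224.8   25. ] shift cm [10.01  0.15  0.04] |d| 10.0 turn [0.    0.001 0.002] after-turn shift [10.01  0.13  0.05]
```

View pics/pre.png

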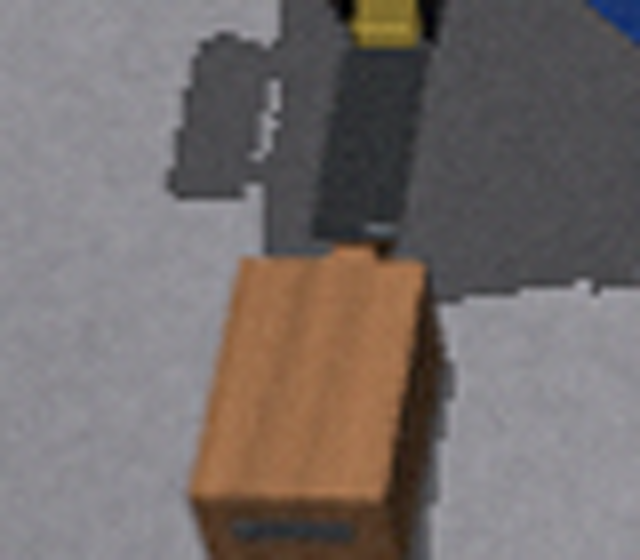

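The blade tip, centred at (352,238) in the crop, lines up with the rest bar at about (355,252) and stands just short of the rack's front edge. I'll slide it in.

Emit:
apply_moves(motion=[-1,0.5,0.07,0,0,0,0,-1,0.8,0.07,0,0,0,0,-1,0.8,0,0,0,0,0,-1,0.9,0,0,0,0,0,-1,1,0,0,0,0,0,-1,1,0,0,0,0,0,-1,0,0,0,0,0,0])

```text
clock: 6.68
eef_pos: [0.4499, -0.2648, 0.0251]
tcp_rot: [2.885, -1.243, 0.003]
ft_force: [-0.1, 0.9, -0.2]
opening: 0.0216
gripper_force: 30.0
```

```bash
python3 go.py 483 -298.5 24.5 -46.6
```

```text
t 6.68 pos [ 449.9 -264.8   25.1] shift cm [ 4.73 -0.09  0.07] |d| 4.7 turn [-0.    -0.002 -0.   ] after-turn shift [ 4.73 -0.09  0.06]
```

Emit:
apply_moves(motion=[-1,1,0,0,0,0,0,-1,1,0,0,0,0,0,-1,1,0,0,0,0,0,-1,0.7,0,0,0,0,0,-1,0.4,0,0,0,0,0,-1,0.3,0,0,0,0,0,-1,0,0,0,0,0,0])

```text
clock: 7.27
eef_pos: [0.4787, -0.2952, 0.0249]
tcp_rot: [2.885, -1.243, 0.0]
ft_force: [-0.6, -0.4, -1.4]
opening: 0.0219
gripper_force: 30.0
```

```bash
python3 go.py 483 -298.5 24.5 -46.6
```

```text
t 7.27 pos [ 478.7 -295.2   24.9] shift cm [ 0.53 -0.09  0.04] |d| 0.5 turn [ 0. -0.  0.] after-turn shift [ 0.53 -0.09  0.04]
```

Emit:
apply_moves(motion=[-1,0.2,0,0,0,0,0,-1,0.2,0,0,0,0,0,-1,0.1,0,0,0,0,0,-1,0,0,0,0,0,0])

```text
clock: 7.6
eef_pos: [0.482, -0.2987, 0.0251]
tcp_rot: [2.885, -1.242, 0.0]
ft_force: [-0.0, 0.2, -0.8]
opening: 0.0218
gripper_force: 30.0
```

Run:
```python
from h import *
s=bot.observe();print(s["eef_pos"],s["ft_force"])
sc=bot.capture("scene");np.save("pics/scene4.npy",sc)
a=cv2.resize(sc[225:295,130:200],None,fx=8,fy=8,interpolation=cv2.INTER_CUBIC)
cv2.imwrite("pics/in.png",a)
```

```text
[ 0.48198127 -0.29865421  0.02509734] [-0.02687521  0.19103009 -0.83601398]
```

View pics/in.png

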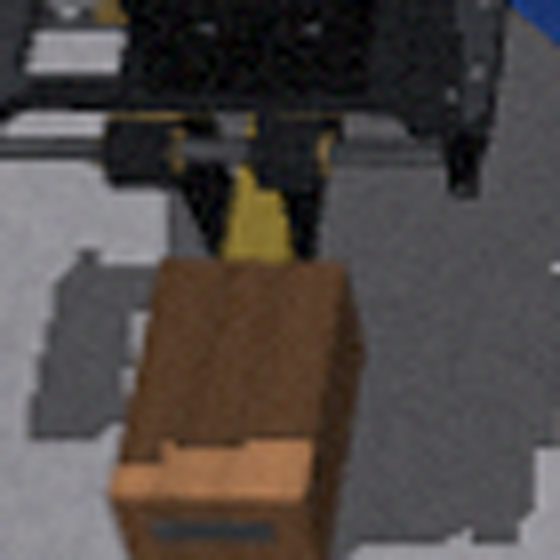

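The handle's step is at the rack's front edge, at (255,262) in the crop. I'll nudge it in the last few mm, lower it, release and rise.

Emit:
apply_moves(motion=[-1,0.15,0,0,0,0,0,-1,0.15,0,0,0,0,0,-1,0,0,0,0,0,0])

```text
clock: 7.9
eef_pos: [0.4836, -0.3003, 0.0249]
tcp_rot: [-2.885, 1.242, 0.002]
ft_force: [-2.6, 3.1, -0.4]
opening: 0.0218
gripper_force: 30.0
```

Emit:
apply_moves(motion=[-1,0,0,0.1,0,0,0,-1,0,0,0.1,0,0,0,-1,0,0,0,0,0,0])

```text
clock: 8.15
eef_pos: [0.4835, -0.3004, 0.0228]
tcp_rot: [-2.885, 1.242, 0.002]
ft_force: [-3.6, 4.0, 0.1]
opening: 0.0218
gripper_force: 30.0
```

Emit:
apply_moves(motion=[-0.2,0,0,0,0,0,0,-0.2,0,0,0,0,0,0,-0.2,0,0,0,0,0,0,-0.2,0,0,0,0,0,0,-0.2,0,0,-1,0,0,0,-0.2,0,0,-2,0,0,0,-0.2,0,0,-4,0,0,0,-0.2,0,0,-4,0,0,0,-0.2,0,0,-3,0,0,0])

```text
clock: 8.9
eef_pos: [0.4843, -0.301, 0.1668]
tcp_rot: [2.885, -1.242, 0.004]
ft_force: [0.9, -1.3, -0.2]
opening: 0.0382
gripper_force: 0.0
```

```bash
python3 go.py 652.5 -128 110 -30.2
python3 - <<'E'
from h import *
sc=bot.capture("scene");np.save("pics/scene5.npy",sc)
m=mask(sc,[20,120,60],[34,255,255],(145,225,185,262)); print(rect("scene",m,.044))
X=cams["scene"].plane([[252,257]],.01); print(X)
tp=bot.capture("top"); np.save("pics/top5.npy",tp)
m=mask(tp,[0,0,110],[179,70,255],(290,157,306,176)); print(rect("top",m,.029))
E
```

```text
t 8.9 pos [ 484.3 -301.   166.8] shift cm [ -1.02 -24.11   5.68] |d| 24.8 turn [ 0.    -0.003 -0.286] after-turn shift [  5.84 -23.41   5.68]
(array([ 468.7, -280.6]), array([23.2, 80.6]), 43.8)
[[ 0.65230345 -0.12508758]]
(array([ 647.2, -126.6]), array([30.7, 37.7]), 59.8)
```

Emit:
apply_moves(motion=[0.2,-0.13,-2.01,0.4,0,0,0,0.2,-0.13,-3.0,0.5,0,0,0,0.2,-0.13,-3.0,0.5,0,0,0,0.2,-0.13,-3.0,0.5,0,0,0,0.2,-0.13,-3.0,0.5,0,0,0,0.2,-0.13,-3.0,0.5,0,0,0,0.2,-0.12,-3.0,0.5,0,0,0,0.2,-0.12,-3.0,0.5,0,0,0,0.2,0,-1.1,0.5,0,0,0,0.2,0,0,0.5,0,0,-0.095,0.2,0,0,0.5,0,0,-0.095,0.2,0,0,0,0,0,-0.095,0.2,0,0,0,0,0,0])

```text
clock: 10.08
eef_pos: [0.6516, -0.1279, 0.1084]
tcp_rot: [3.034, -0.814, -0.002]
ft_force: [0.2, 0.7, 0.2]
opening: 0.0569
gripper_force: 0.0
```

```bash
python3 go.py 652.5 -128 12 -30.2
```

```text
t 10.08 pos [ 651.6 -127.9  108.4] shift cm [ 0.1  -0.04  9.64] |d| 9.6 turn [0.    0.001 0.003] after-turn shift [ 0.09 -0.03  9.64]
```

Emit:
apply_moves(motion=[0.2,0.09,0,2.5,0,0,0,0.2,0,0,3,0,0,0,0.2,0,0,3,0,0,0,0.2,0,0,1.54,0,0,0,0.2,0,0,0,0,0,0,-1,0,0,0,0,0,0,-1,0,0,0,0,0,0,-1,0,0,0,0,0,0,-1,0,0,0,0,0,0,-1,0,0,0,0,0,0,-1,0,0,0,0,0,0])

```text
clock: 11.0
eef_pos: [0.6533, -0.1283, 0.0098]
tcp_rot: [3.032, -0.82, 0.002]
ft_force: [-2.0, -0.9, 6.3]
opening: 0.0298
gripper_force: 29.9
```

Emit:
apply_moves(motion=[-1,0,0,-1,0,0,0,-1,0,0,-3,0,0,0,-1,0,0,-4,0,0,0,-1,0,0,-4,0,0,0,-1,0,0,-4,0,0,0,-1,0,0,-1.5,0,0,0,-1,0,0,0,0,0,0])

```text
clock: 11.58
eef_pos: [0.6543, -0.1284, 0.1893]
tcp_rot: [3.032, -0.82, 0.013]
ft_force: [1.1, -0.3, -0.2]
opening: 0.0297
gripper_force: 29.9
```

```bash
python3 go.py 571 113.5 150 -30.2;python3 go.py 571 113.5 150 -92
python3 - <<'E'
from h import *
tp=bot.capture("top");np.save("pics/top6.npy",tp);sc=bot.capture("scene")
cv2.imwrite("pics/hs.png",cv2.resize(np.hstack([sc[130:290,150:350],tp[130:290,150:350]]),None,fx=2,fy=2))
E
```

```text
t 11.58 pos [ 654.3 -128.4  189.3] shift cm [-19.42 -16.69   3.81] |d| 25.9 turn [-0.002 -0.008 -0.001] after-turn shift [-19.37 -16.72   3.93]
t 11.58 pos [ 654.3 -128.4  189.3] shift cm [-19.42 -16.69   3.81] |d| 25.9 turn [-0.006 -0.006  1.078] after-turn shift [-23.89   9.17   3.93]
```

View pics/hs.png

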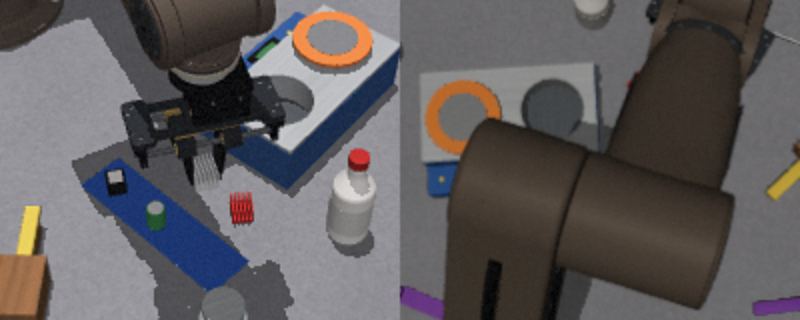

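The heat sink is in the grip, at (207,172) in the left half, and the scraper sits home in the rack. Now to the well.

Emit:
apply_moves(motion=[-1,-1.1,-1,0,0,0,0,-1,-2.15,-1.85,0.4,0,0,0,-1,-2.15,-1.85,0.4,0,0,0,-1,-2.15,-1.85,0.4,0,0,0,-1,-2.15,-1.85,0.4,0,0,0,-1,-2.15,-1.85,0.4,0,0,0,-1,-2.15,-1.85,0.4,0,0,0,-1,-2.15,-1.85,0.4,0,0,0,-1,-2.15,-1.85,0.4,0,0,0,-1,-1.1,-0.9,0.4,0,0,0,-1,0,0,0,0,0,0])

```text
clock: 12.6
eef_pos: [0.5673, 0.1165, 0.1458]
tcp_rot: [3.033, -0.815, -0.006]
ft_force: [-0.2, -0.3, -1.6]
opening: 0.0294
gripper_force: 29.9
```

```bash
python3 go.py 571 113.5 45 -30.2
```

```text
t 12.6 pos [567.3 116.5 145.8] shift cm [ 0.51  0.06 10.07] |d| 10.1 turn [0.002 0.003 0.002] after-turn shift [ 0.48  0.07 10.08]
```

Emit:
apply_moves(motion=[-1,0.25,0,2,0,0,0,-1,0.25,0.06,2.5,0,0,0,-1,0,0,2.5,0,0,0,-1,0,0,2,0,0,0,-1,0,0,0.9,0,0,0,-1,0,0,0,0,0,0])

```text
clock: 13.1
eef_pos: [0.5726, 0.1101, 0.0463]
tcp_rot: [3.031, -0.821, -0.006]
ft_force: [-0.9, 0.1, -0.3]
opening: 0.0297
gripper_force: 29.9
```

Emit:
apply_moves(motion=[0,0,0,0,0,0,0,0,0,0,0,0,0,0,0,0,0,0,0,0,0,0,0,0,0,0,0,0,0,0,0,-1,0,0,0,0,0,0,-3,0,0,0,0,0,0,-4,0,0,0,0,0,0,-4,0,0,0,0,0,0,-2,0,0,0])

```text
clock: 13.85
eef_pos: [0.5745, 0.1111, 0.1944]
tcp_rot: [-3.031, 0.819, -0.009]
ft_force: [0.6, -0.3, 0.0]
opening: 0.0475
gripper_force: 0.0
```

```bash
python3 - <<'E'
from h import *
s=bot.observe();print(s["eef_pos"],s["ft_force"])
sc=bot.capture("scene");np.save("pics/scene7.npy",sc)
m=mask(sc,[0,0,150],[179,70,255],(278,162,312,192)); 
for c in cv2.findContours(m,0,1)[0]: print(cv2.boundingRect(c),cv2.contourArea(c))
print(sc[165:198:3,270:314:3].mean(2).astype(int))
E
python3 go.py 551 300 150 0; python3 go.py 551 300 150 -90
```

```text
[0.57448031 0.11105016 0.19435633] [ 0.61788924 -0.28141966  0.01598566]
(278, 162, 34, 18) 232.0
[[ 47 165 183 181 187 191 184 183 187 185 183 182 189 104  94]
 [ 97  91 187 185 126  89  90  90 105 182 182 179 180 181 183]
 [104  96  90  89  97  91 102 100  94  89  82 179 174 180 175]
 [100  88  84  92  94  98  99  99  99  93  88  75 183 178 182]
 [ 96  72  86  86  93  92  96 101  94  93  84  76 115 184 186]
 [102  74  88  71  45  51  50 100  43  79  85  81  65  97 102]
 [100  73  47 101 116 112 118  95  90  91  49  79  84  98 101]
 [103 104  47  45  95  92 119 114 113  87  87  90  98  96 100]
 [101  99 102  49  74 115  92 135 104  94  89  96 101  97  92]
 [ 63  96 103 101 102  97  95 123 100 106  99 101 100  89  45]
 [ 47  46  89  98 102 101 100 100 104  99 100 102  85  40  46]]
t 13.9 pos [575.4 111.2 196.7] shift cm [-11.66 -15.05   4.66] |d| 19.6 turn [-0.003 -0.009 -0.528] after-turn shift [ -2.44 -18.88   4.67]
t 13.9 pos [575.4 111.2 196.7] shift cm [-11.66 -15.05   4.66] |d| 19.6 turn [-0.009 -0.005  1.043] after-turn shift [-18.88   2.44   4.67]
```

Emit:
apply_moves(motion=[0,0,0,0,0,0,-0.08,0,0,0,0,0,0,-0.118,0,0,0,0,0,0,-0.118,0,0,0,0,0,0,-0.118,0,0,0,0,0,0,-0.118,0,0,0,0,0,0,-0.118,0,0,0,0,0,0,-0.118,0,0,0,0,0,0,-0.118,0,0,0,0,0,0,-0.118,0,0,0,0,0,0,-0.118,0,0,0,0,0,0,-0.118,0,0,0,0,0,0,-0.118,0,0,0,0,0,0,-0.118,0,0,0,0,0,0,-0.118,0,0,0,0,0,0,-0.118,0,0,0,0,0,0,-0.118,0,0,0,0,0,0,-0.118,0,0,0,0,0,0,-0.118,0,0,0,0,0,0,-0.118,0,0,0,0,0,0,-0.05])

```text
clock: 15.57
eef_pos: [0.5733, 0.1109, 0.1894]
tcp_rot: [2.034, 2.393, 0.001]
ft_force: [0.6, -0.3, -0.2]
opening: 0.0477
gripper_force: 0.0
```

```bash
python3 go.py 548.7 301.7 120 96.8;  python3 - <<'E'
from h import *
print(bot.observe()["qpos"])
sc=bot.capture("scene");np.save("pics/scene8.npy",sc)
m=mask(sc,[5,150,80],[17,255,255],(280,125,350,175));print(rect("scene",m,.103))
E
```

```text
t 15.57 pos [573.3 110.9 189.4] shift cm [19.23  0.64  6.94] |d| 20.5 turn [0.001 0.    0.043] after-turn shift [19.24 -0.19  6.94]
[ 7.80679809e-02  4.59065657e-01  1.69219385e+00 -1.66127291e-04
  9.89636134e-01 -8.37421418e-02]
(array([577.8, 252.4]), array([123.6,  80.5]), 83.6)
```

Emit:
apply_moves(motion=[-0.3,1.4,0,0,0,0,0.043,-0.3,2.5,0,0.5,0,0,0,-0.3,2.5,-0.05,0.9,0,0,0,-0.3,2.5,-0.05,0.9,0,0,0,-0.3,2.5,-0.05,0.9,0,0,0,-0.3,2.5,-0.05,0.9,0,0,0,-0.3,2.5,0,0.9,0,0,0,-0.3,2,0,0.9,0,0,0,-0.3,0.8,0,0.9,0,0,0,-0.3,0,0,0,0,0,0,-0.3,0,0,0,0,0,0])

```text
clock: 16.53
eef_pos: [0.5493, 0.3009, 0.1205]
tcp_rot: [-2.094, -2.342, 0.001]
ft_force: [-0.2, 0.1, 0.1]
opening: 0.0331
gripper_force: 0.0
```

```bash
python3 go.py 548.7 301.7 103 96.8;  python3 - <<'E'
from h import *
sc=bot.capture("scene");np.save("pics/scene9.npy",sc);tp=bot.capture("top");np.save("pics/top9.npy",tp)
E
```

```text
t 16.53 pos [549.3 300.9 120.5] shift cm [ 0.08 -0.05  1.75] |d| 1.8 turn [-0.001  0.    -0.007] after-turn shift [ 0.08 -0.05  1.75]
```

Emit:
apply_moves(motion=[-0.3,0,0,1,0,0,0,-0.3,0,0,0.5,0,0,0,-0.3,0,0,0.25,0,0,0,-0.3,0,0,0.1,0,0,0,-0.3,0,0,0,0,0,0])

```text
clock: 17.05
eef_pos: [0.5494, 0.3005, 0.1033]
tcp_rot: [2.094, 2.341, -0.001]
ft_force: [-4.1, -5.7, 15.1]
opening: 0.0334
gripper_force: 7.7
```

Run:
```python
from h import *
s=bot.observe();print(s["eef_pos"],s["ft_force"])
sc=np.load("pics/scene9.npy"); o=np.load("pics/scene2.npy")
d=cv2.absdiff(sc,o).max(2)[165:198,268:316]; print((d[::3,::3]))
tp=np.load("pics/top9.npy"); o=np.load("pics/top2.npy"); d=cv2.absdiff(tp,o).max(2)[168:204,206:246]; print(d[::3,::3])
```

```text
[0.54944272 0.30050307 0.10325777] [-4.05946502 -5.68556653 15.11181691]
[[ 72  38  83  89  87  89  88  86  88  89  89  88  91   5   2   4]
 [ 74   6   9   6   2   7   7   2   5   4   2   9  80  82  87  89]
 [  7   5  12   4   2   7   5   3   5   2   4   2   7   1   6  83]
 [  7   5   4   6   3   2   6   4   4   5   3   5   4   5   4   4]
 [  5   3   1   3   5   5   4   6   3   5   2   2   5   5  10   3]
 [  6   1   2   2   5   5   2  14   3   7   3   7   4   4   6   7]
 [  7   6   8   3   6  78  84  10  88   5   3   6   4   5   4   3]
 [  6   6   4   5   7   4  86  77  78  15   0   8   8   8   6   7]
 [  8  10   9   3   2   8   9 159  11  20  10   5   7   7   4   5]
 [  9   2   9   7   5   6   6  12   6   7   2   7   2   3   4  11]
 [  9   5   4   7   9   5   3   7   7   9   2   4   6   4  10   3]]
[[ 3  1  1  3  0  2  1  3  4  1  3  2  1  1]
 [ 2  2  2  1  2  1  3  4  1  3  2  1  2  2]
 [ 2  1  3  2  1  4  2  2  1  1  1  2  1  2]
 [ 3  1  2  1  2  1  6  2  3  5  4  4  4  1]
 [12  2  3  4  3  2  7 39  2  5  1  3  2  2]
 [49  2  4  4  1  3 45 50 67 38  1  3  3  1]
 [61  4  2  3  3 30 60 31 60  9  4  1  1  3]
 [66 14  4  3  1 10 61 37 34  2  4  2  2  3]
 [67 65  2  1  3  2  3 27  5  1  2  1  1  3]
 [64 65 67 17 16  3  2  4  3  0  6  1  4  1]
 [62 64 69 63 26  2  3  2  3  2  3  1  2  2]
 [62 66 62 63 67  1  2  1  1  3  2  2  1  2]]
```

The heat sink is in the well: both views changed near its centre. The fingers press on the lid's rear rim, so I start a short drag.

Emit:
apply_moves(motion=[-0.3,-0.1,0,0,0,0,0,-0.3,-0.3,0,0,0,0,0,-0.3,-0.4,0,0,0,0,0,-0.3,-0.5,0,0,0,0,0,-0.3,-0.5,0,0,0,0,0,-0.3,-0.5,0,0,0,0,0,-0.3,-0.5,0,0,0,0,0,-0.3,-0.2,0,0,0,0,0,-0.3,0,0,0,0,0,0])

```text
clock: 17.8
eef_pos: [0.5536, 0.2718, 0.1033]
tcp_rot: [2.095, 2.341, 0.005]
ft_force: [-0.7, 3.0, 11.1]
opening: 0.0331
gripper_force: 5.7
```

```bash
cat > lid.py <<'E'
from h import *
s=bot.observe();print(s["clock"],s["eef_pos"],s["ft_force"])
sc=bot.capture("scene");tp=bot.capture("top");np.save("pics/sl.npy",sc);np.save("pics/tl.npy",tp)
for n,im,roi in(("scene",sc,(255,125,350,215)),("top",tp,(155,150,260,215))):
    m=mask(im,[5,150,60],[17,255,255],roi); b=blob(m); p=(cams[n].plane(b,.103)*1000).astype(np.float32); (c,r)=cv2.minEnclosingCircle(p)
    print(n,rect(n,m,.103),np.round(c,1),round(r,1))
E
python3 lid.py
```

```text
17.8 [0.55356067 0.27184557 0.10327698] [-0.68902734  3.01374894 11.14019348]
scene (array([563.6, 229.7]), array([123. , 116.7]), 19.5) [562.1 232.6] 63.5
top (array([560.3, 205.7]), array([117.7,  59.1]), 6.7) [557.4 230.3] 59.0
```

Emit:
apply_moves(motion=[-0.3,-0.2,0,0,0,0,0,-0.3,-0.4,0,0,0,0,0,-0.3,-0.6,0,0,0,0,0,-0.3,-0.6,0,0,0,0,0,-0.3,-0.6,0,0,0,0,0,-0.3,-0.6,0,0,0,0,0,-0.3,-0.6,0,0,0,0,0,-0.3,-0.6,0,0,0,0,0,-0.3,-0.6,0,0,0,0,0,-0.3,-0.6,0,0,0,0,0,-0.3,-0.4,0,0,0,0,0,-0.3,-0.2,0,0,0,0,0,-0.3,0,0,0,0,0,0])

```text
clock: 18.98
eef_pos: [0.5603, 0.2122, 0.1033]
tcp_rot: [2.095, 2.34, 0.004]
ft_force: [0.2, 3.8, 11.8]
opening: 0.0333
gripper_force: 6.0
```

```bash
python3 lid.py
```

```text
18.9833 [0.56029093 0.21216985 0.10330032] [ 0.16413524  3.75949201 11.83989415]
scene (array([573. , 200.1]), array([118.9, 116.8]), 40.1) [571.4 204.7] 63.6
top (array([572.7, 157.8]), array([84. , 22.5]), 10.5) [571.3 165.4] 42.0
```

The finger slipped over the lid: it is now about 10 mm behind the lid's centre, and the lid is at y ≈ 203 mm. I'll go behind the rim and push to d ≈ 20 mm, where the lid stays stable, then finish with a firmer drag.

Emit:
apply_moves(motion=[-0.3,0,0,-1,0,0,0,-0.3,0,0,-1.5,0,0,0,0.05,1.5,0,0,0,0,0,0.05,2.5,0,0,0,0,0,0.05,2.5,0,0,0,0,0.096,0.05,1.8,0,0,0,0,0,0.05,0,0,0,0,0,0,0.05,0,0,0,0,0,0])

```text
clock: 19.75
eef_pos: [0.5515, 0.2954, 0.1266]
tcp_rot: [-2.201, -2.241, 0.001]
ft_force: [-0.6, 0.4, -0.5]
opening: 0.0501
gripper_force: 0.0
```

```bash
python3 lid.py; python3 go.py 569 295 89 91.3
```

```text
19.75 [0.55145271 0.29536942 0.12656028] [-0.6339726   0.44266566 -0.47544618]
scene (array([570.9, 203.1]), array([119.6, 122.7]), 44.2) [569.9 204.8] 64.0
top (array([566.4, 203.9]), array([121.5, 115.7]), 13.6) [565.5 207.3] 61.8
t 19.85 pos [551.7 294.1 126.7] shift cm [0.06 1.73 3.77] |d| 4.2 turn [-0.001  0.    -0.006] after-turn shift [0.05 1.73 3.77]
```

Emit:
apply_moves(motion=[0.05,0,0.8,1,0,0,0,0.05,0,0.8,1,0,0,0,0.05,0,0,1,0,0,0,0.05,0,0,0.6,0,0,0,0.05,0,0,0,0,0,0,0.05,-0.5,0,0,0,0,0,0.05,-0.6,0,0,0,0,0,0.05,-0.6,0,0,0,0,0,0.05,-0.6,0,0,0,0,0,0.05,-0.6,0,0,0,0,0,0.05,-0.6,0,0,0,0,0,0.05,-0.5,0,0,0,0,0,0.05,0,0,0,0,0,0])

```text
clock: 20.93
eef_pos: [0.5688, 0.2538, 0.0913]
tcp_rot: [2.204, 2.238, 0.0]
ft_force: [0.9, 0.5, 0.1]
opening: 0.0501
gripper_force: 0.0
```

```bash
python3 lid.py; python3 go.py 570.5 200 90 91.3
```

```text
20.9333 [0.56876608 0.2537614  0.09132435] [0.89236732 0.52850006 0.14804203]
scene (array([572.9, 183.9]), array([121.2, 125.3]), 44.2) [572.9 183.2] 64.1
top (array([569.5, 169.2]), array([118.4,  90.4]), 5.2) [568.9 184.4] 61.6
t 21.03 pos [568.6 254.5  91.2] shift cm [-5.45  0.1   0.12] |d| 5.4 turn [-0.     0.    -0.007] after-turn shift [-5.45  0.06  0.12]
```

Emit:
apply_moves(motion=[0.05,-0.3,0,0,0,0,0,0.05,-0.5,0,0,0,0,0,0.05,-0.6,0,0,0,0,0,0.05,-0.6,0,0,0,0,0,0.05,-0.6,0,0,0,0,0,0.05,-0.6,0,0,0,0,0,0.05,-0.6,0,0,0,0,0,0.05,-0.5,0,0,0,0,0,0.05,-0.3,0,0,0,0,0,0.05,-0.2,0,0,0,0,0,0.05,-0.1,0,0,0,0,0,0.05,0,0,0,0,0,0])

```text
clock: 22.03
eef_pos: [0.5694, 0.2056, 0.0911]
tcp_rot: [2.204, 2.239, -0.0]
ft_force: [0.4, -0.7, 0.6]
opening: 0.05
gripper_force: 0.0
```

```bash
python3 lid.py; python3 go.py 570.5 200 90 91.3
```

```text
22.0333 [0.56939868 0.20561404 0.09110108] [ 0.40437207 -0.65538818  0.57409857]
scene (array([574. , 134.7]), array([122.1, 125.2]), 44.2) [571.9 134.9] 64.7
top (array([569.2, 118. ]), array([117.1,  84.7]), 1.9) [568.9 136.2] 60.8
t 22.13 pos [569.3 205.8  91. ] shift cm [-0.58  0.11  0.1 ] |d| 0.6 turn [-0.     0.    -0.006] after-turn shift [-0.58  0.11  0.1 ]
```

Emit:
apply_moves(motion=[-0.3,0.2,0,0,0,0,0,-0.3,0,0,-1.5,0,0,0,-0.3,0,0.1,-1.2,0,0,0,-0.3,-1.4,0,0,0,0,0,-0.3,-1.4,0,0,0,0,0,-0.3,0,0,0.7,0,0,0,-0.3,0,0,0.5,0,0,0,-0.3,0,0,0.3,0,0,0,-0.3,0,0,0.2,0,0,0,-0.3,0,0,0.1,0,0,0,-0.3,0,0,0,0,0,0])

```text
clock: 23.05
eef_pos: [0.5704, 0.1791, 0.1031]
tcp_rot: [2.202, 2.239, -0.001]
ft_force: [-14.1, -9.4, 42.7]
opening: 0.0333
gripper_force: 21.6
```

```bash
python3 lid.py
```

```text
23.05 [0.57043424 0.17908316 0.10308626] [-14.09867657  -9.40246283  42.67265828]
scene (array([573.5, 130.3]), array([122.8, 116.1]), 8.8) [572.5 133.8] 63.3
top (array([569.3, 104.9]), array([116.6,  52.2]), 1.7) [568.7 126.1] 58.5
```

Emit:
apply_moves(motion=[-0.3,0,0,-0.08,0,0,0,-0.3,-0.2,0,0,0,0,0,-0.3,-0.3,0,0,0,0,0,-0.3,-0.4,0,0,0,0,0,-0.3,-0.4,0,0,0,0,0,-0.3,-0.3,0,0,0,0,0,-0.3,0,0,0,0,0,0])

```text
clock: 23.73
eef_pos: [0.5725, 0.1659, 0.1032]
tcp_rot: [2.204, 2.237, 0.01]
ft_force: [-1.7, 12.6, 26.9]
opening: 0.0331
gripper_force: 13.4
```

```bash
python3 lid.py
```

```text
23.7333 [0.57253222 0.16593123 0.10321349] [-1.74734404 12.56779385 26.90217785]
scene (array([577.5, 120.6]), array([122.7, 118.9]), 12.6) [576.5 124.3] 63.6
top (array([573.7,  91.2]), array([ 50.7, 113.2]), 89.8) [573.8 108.4] 57.1
```

Emit:
apply_moves(motion=[-0.3,-0.2,-0.05,0,0,0,0,-0.3,-0.3,-0.1,0,0,0,0,-0.3,-0.3,-0.05,0,0,0,0,-0.3,-0.2,0,0,0,0,0,-0.3,0,0,0,0,0,0])

```text
clock: 24.25
eef_pos: [0.5712, 0.1556, 0.1031]
tcp_rot: [2.202, 2.237, 0.01]
ft_force: [-1.4, 9.2, 24.2]
opening: 0.0333
gripper_force: 12.0
```

```bash
python3 lid.py
```

```text
24.25 [0.57118188 0.15556153 0.10305899] [-1.37787646  9.16461689 24.22102634]
scene (array([578.8, 111.8]), array([122. , 117.5]), 18.0) [577.  115.6] 63.5
top (array([571.1,  82.2]), array([113.1,  45.6]), 1.5) [570.7 100.8] 56.6
```

Emit:
apply_moves(motion=[-0.3,0,0,-0.5,0,0,0,-0.3,0,0,-1.5,0,0,0,-0.3,0.5,0,-2,0,0,0,-0.3,2.5,0,0,0,0,0,-0.3,2.5,0,0,0,0,0,-0.3,2,0,0,0,0,0,-0.3,0,0,0,0,0,0])

```text
clock: 24.93
eef_pos: [0.5674, 0.2317, 0.1399]
tcp_rot: [-2.201, -2.241, 0.001]
ft_force: [-0.9, -0.5, 0.2]
opening: 0.0337
gripper_force: 0.0
```

```bash
python3 lid.py
python3 - <<'E'
import cv2,numpy as np
a=np.load("pics/sl.npy")[130:225,240:360];b=np.load("pics/tl.npy")[150:230,150:260]
cv2.imwrite("pics/lidv.png",np.hstack([cv2.resize(a,(400,320)),cv2.resize(b,(400,320))]))
E
```

```text
24.9333 [0.5674396  0.23165835 0.1399415 ] [-0.87103859 -0.54489161  0.22700999]
scene (array([578.3, 116. ]), array([121.1, 131.5]), 44.3) [579. 115.] 68.0
top (array([571.2, 120.4]), array([122.1, 118. ]), 45.9) [570.9 120.2] 61.6
```

Emit:
apply_moves(motion=[0.05,0,0.3,2,0,0,0,0.05,0,0,2,0,0,0,0.05,0,0,0.85,0,0,0,0.05,0,0,0,0,0,0,0.05,-1,0,0,0,0,0,0.05,-1.2,0,0,0,0,0,0.05,-0.6,0,0,0,0,0,0.05,-0.6,0,0,0,0,0,0.05,-0.5,0,0,0,0,0,0.05,-0.4,0,0,0,0,0,0.05,-0.3,0,0,0,0,0,0.05,0,0,0,0,0,0])

```text
clock: 26.03
eef_pos: [0.5718, 0.1823, 0.0925]
tcp_rot: [2.204, 2.239, 0.0]
ft_force: [0.4, -0.2, -0.6]
opening: 0.0502
gripper_force: 0.0
```

```bash
python3 lid.py
```

```text
26.0333 [0.57181881 0.18232471 0.09253507] [ 0.36134196 -0.21857844 -0.56215364]
scene (array([583.6, 104. ]), array([117.4, 122.3]), 43.1) [583.  105.3] 62.7
top (array([569.4,  95.1]), array([116.9,  78.3]), 1.7) [569.1 113.5] 60.8
```

Run:
```python
from h import *
for n,f,roi in(("scene","sl",(255,125,350,215)),("top","tl",(155,150,260,215))):
    im=np.load(f"pics/{f}.npy"); m=mask(im,[5,150,60],[17,255,255],roi);b=blob(m)
    for z in(.093,.098): 
        p=(cams[n].plane(b,z)*1000).astype(np.float32); print(n,z,cv2.minEnclosingCircle(p),cv2.minAreaRect(p))
```

```text
scene 0.093 ((576.9585571289062, 112.89018249511719), 63.378780364990234) ((577.60302734375, 111.58341979980469), (118.60507202148438, 123.52342987060547), 43.12151336669922)
scene 0.098 ((579.9681396484375, 109.072509765625), 63.06118392944336) ((580.6093139648438, 107.77226257324219), (118.01073455810547, 122.90438079833984), 43.12154769897461)
top 0.093 ((571.2127075195312, 114.30270385742188), 61.16885757446289) ((571.5033569335938, 95.7916259765625), (117.68655395507812, 78.77680206298828), 1.686323881149292)
top 0.098 ((570.1537475585938, 113.90885162353516), 60.97267150878906) ((570.4436645507812, 95.45712280273438), (117.30936431884766, 78.52430725097656), 1.686328649520874)
```

Emit:
apply_moves(motion=[0.05,0.6,0,0,0,0,0,0,1,0,0,0,0,0,-0.5,0,0,-2,0,0,0,-1,0,0,-2.5,0,0,0,-1,-2.5,0,-0.5,0,0,0,-1,-2.5,0,0,0,0,0,-1,-2.5,0,0,0,0,0,-1,-1,0,0,0,0,0,-1,0,0,0,0,0,0])

```text
clock: 26.88
eef_pos: [0.573, 0.113, 0.1425]
tcp_rot: [2.205, 2.237, -0.0]
ft_force: [0.0, -0.2, -0.7]
opening: 0.0064
gripper_force: 0.0
```

```bash
python3 lid.py; python3 go.py 571 113 100 91.3;python3 go.py 470 119.5 100 91.3
```

```text
26.8833 [0.57304056 0.11302619 0.14246888] [ 0.02848231 -0.16897142 -0.65954097]
scene (array([583.7, 103.8]), array([117.9, 121.8]), 44.2) [581.1 103.7] 63.4
top (array([572.5,  59.4]), array([49.9,  6.5]), 1.2) [572.5  61.1] 25.0
t 26.98 pos [573.  114.7 142.4] shift cm [-0.17 -0.2   4.24] |d| 4.2 turn [ 0.    -0.    -0.007] after-turn shift [-0.17 -0.2   4.24]
t 26.98 pos [573.  114.7 142.4] shift cm [  0.64 -10.29   4.24] |d| 11.1 turn [ 0.    -0.    -0.007] after-turn shift [  0.71 -10.28   4.24]
```

Emit:
apply_moves(motion=[-1,0,0,2,0,0,0,-1,0,0,1.5,0,0,0,-1,0,0,0.8,0,0,0,-1,0,0,0.4,0,0,0,-1,0,0,0.25,0,0,0,-1,0,0,0.15,0,0,0,-1,0,0,0,0,0,0])

```text
clock: 27.57
eef_pos: [0.5726, 0.1148, 0.0933]
tcp_rot: [-2.203, -2.239, -0.001]
ft_force: [-8.4, 2.5, 15.9]
opening: 0.0004
gripper_force: 7.8
```

Contact at z = 93.3 mm confirms the lid is seated. Next is the button.

Emit:
apply_moves(motion=[-1,0,0,-1,0,0,0,-1,0,0,-2,0,0,0,-1,0,-2.5,0,0,0,0,-1,0,-2.5,0,0,0,0,-1,0.3,-2.5,0,0,0,0,-1,0.3,-2.6,0,0,0,0,-1,0,0,0,0,0,0,-1,0,0,0,0,0,0])

```text
clock: 28.23
eef_pos: [0.4718, 0.1187, 0.1225]
tcp_rot: [2.202, 2.239, 0.002]
ft_force: [-0.1, 0.1, 0.5]
opening: 0.0005
gripper_force: 0.0
```

```bash
python3 lid.py; python3 go.py 470.5 119 66 91.3
```

```text
28.2333 [0.47181686 0.1186663  0.12250396] [-0.05472692  0.08038765  0.46360208]
scene (array([583.6, 104. ]), array([117.4, 122.3]), 43.1) [581.7 104.5] 62.9
top (array([592.5, 100.6]), array([120.3,  66. ]), 60.3) [570.2 113.3] 60.3
t 28.33 pos [473.1 118.4 122.1] shift cm [ 0.06 -0.27  5.61] |d| 5.6 turn [ 0.002 -0.    -0.007] after-turn shift [ 0.06 -0.26  5.61]
```

Emit:
apply_moves(motion=[-1,0,-0.2,2,0,0,0,-1,0,0,2,0,0,0,-1,0,0,1.4,0,0,0,-1,0,0,0.5,0,0,0,-1,0,0,0.4,0,0,0,-1,0,0,0.2,0,0,0,-1,0,0,0.1,0,0,0,-1,0,0,0,0,0,0])

```text
clock: 29.0
eef_pos: [0.4709, 0.1182, 0.0601]
tcp_rot: [2.202, 2.237, 0.004]
ft_force: [-17.7, -3.9, 72.8]
opening: 0.0004
gripper_force: 36.8
```

72.8 N at z = 60 mm means something other than the button is blocking, probably the bezel against the closed fingers. I'll back off and look.

Emit:
apply_moves(motion=[0.26,0,0,-1,0,0,0,0.26,0,0,-2,0,0,0,0.26,0,0,-2,0,0,0,0.26,0,0,0,0,0,0,0.26,0,0,0,0,0,0,0.26,0,0,0,0,0,0])

```text
clock: 29.5
eef_pos: [0.47, 0.1181, 0.1052]
tcp_rot: [2.204, 2.239, 0.0]
ft_force: [-0.3, 0.0, -1.4]
opening: 0.0347
gripper_force: 0.0
```

```bash
python3 lid.py
python3 - <<'E'
from h import *
print(bot.observe()["opening"])
c={}
for n,f,roi in(("scene","scene2",(250,155,280,185)),("top","top2",(214,205,235,225))):
    u=cv2.resize(np.load(f"pics/{f}.npy"),None,fx=4,fy=4,interpolation=cv2.INTER_CUBIC);m=mask(u,[40,80,30],[85,255,255],[4*v for v in roi]);b=(blob(m)-1.5)/4
    for z in(.058,.063,.068):
        p=(cams[n].plane(b,z)*1000).astype(np.float32); print(n,z,cv2.minEnclosingCircle(p),cv2.minAreaRect(p))
    M=cv2.moments(b.astype(np.float32)); c[n]=[M["m10"]/M["m00"],M["m01"]/M["m00"]]
print(tri(c["scene"],c["top"]))
E
python3 go.py 434.5 119 80 91.3
```

```text
29.5 [0.47004725 0.11813922 0.10518091] [-0.31113615  0.03499294 -1.44357298]
scene (array([583.6, 104. ]), array([117.4, 122.3]), 43.1) [581.7 104.5] 62.9
top (array([590.2, 107.4]), array([119.3,  77.2]), 73.7) [569.9 113.5] 60.4
0.042976702814609795
scene 0.058 ((467.7403869628906, 120.50122833251953), 19.470190048217773) ((465.53369140625, 120.90473175048828), (27.873210906982422, 36.55406951904297), 0.4945819675922394)
scene 0.063 ((471.1766662597656, 116.77606201171875), 19.375947952270508) ((468.980712890625, 117.1776123046875), (27.73824119567871, 36.37710952758789), 0.49468526244163513)
scene 0.068 ((474.6129455566406, 113.05091094970703), 19.28168296813965) ((472.4276123046875, 113.4505386352539), (27.60334587097168, 36.20009231567383), 0.4944038987159729)
top 0.058 ((470.5275573730469, 120.1693344116211), 17.336811065673828) ((470.7748107910156, 120.1899642944336), (33.15492630004883, 33.35293960571289), 46.34108352661133)
top 0.063 ((469.8076171875, 119.76578521728516), 17.282495498657227) ((470.05413818359375, 119.78631591796875), (33.0510139465332, 33.248382568359375), 46.34071350097656)
top 0.068 ((469.087646484375, 119.36219024658203), 17.228130340576172) ((469.33343505859375, 119.38264465332031), (32.94709396362305, 33.143821716308594), 46.34076690673828)
(array([0.46968409, 0.11932998, 0.06163258]), np.float64(0.0010204174160468142))
t 29.6 pos [469.6 118.1 104.7] shift cm [ 0.15 -3.51  2.47] |d| 4.3 turn [-0.001  0.    -0.007] after-turn shift [ 0.17 -3.51  2.47]
```

Emit:
apply_moves(motion=[0.26,0.07,-1.5,0,0,0,0,0.26,0,-2,0,0,0,0,0.26,0,0,1.5,0,0,0,0.26,0,0,1,0,0,0,0.26,0,0,0,0,0,0,0.26,0,0,0,0,0,0])

```text
clock: 30.1
eef_pos: [0.4345, 0.1183, 0.0797]
tcp_rot: [-2.203, -2.238, 0.003]
ft_force: [-0.3, 0.5, -0.1]
opening: 0.0596
gripper_force: 0.0
```

```bash
python3 lid.py; python3 -c "
from workcell import bot
print(bot.observe()['opening'])
import cv2,numpy as np
a=np.load('pics/sl.npy')[135:215,225:345]
cv2.imwrite('pics/btn.png',cv2.resize(a,(792,528),interpolation=cv2.INTER_CUBIC))"; python3 go.py 434.0 118.2 65 91.3
```

```text
30.1 [0.43450892 0.11826333 0.07974235] [-0.34972524  0.47218348 -0.12866897]
scene (array([583.6, 104. ]), array([117.4, 122.3]), 43.1) [583.  105.3] 62.7
top (array([580.9, 112.6]), array([119.7,  95.9]), 82.5) [569.7 113.7] 60.5
0.0600030166384971
t 30.2 pos [435.  118.3  80.5] shift cm [-0.01 -0.1   1.55] |d| 1.5 turn [-0.     0.    -0.007] after-turn shift [-0.01 -0.1   1.55]
```

View pics/btn.png

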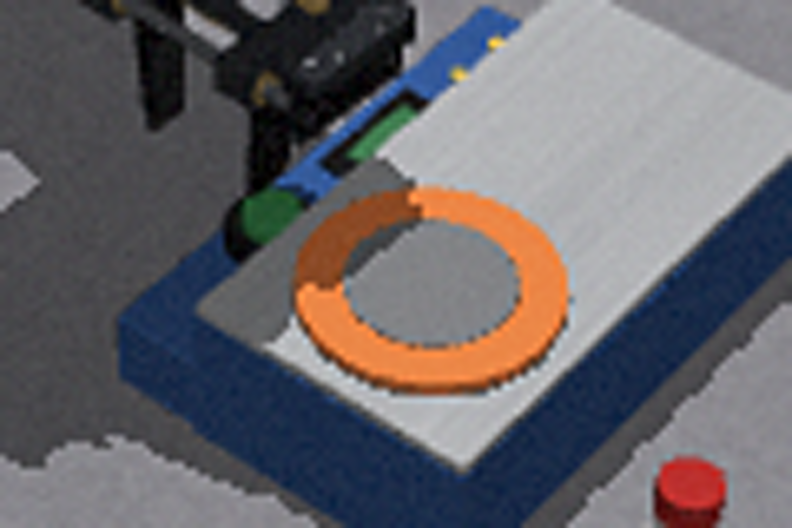

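The lid is flat in the mouth of the well, and the near finger hangs over the green button at (270,210). I'll press with this one finger.

Emit:
apply_moves(motion=[0.26,0,-0.05,1,0,0,0,0.26,0,0,0.5,0,0,0,0.26,0,0,0.3,0,0,0,0.26,0,0,0.2,0,0,0,0.26,0,0,0.2,0,0,0,0.26,0,0,0.1,0,0,0,0.26,0,0,0,0,0,0])

```text
clock: 30.78
eef_pos: [0.4348, 0.1184, 0.0601]
tcp_rot: [2.202, 2.238, 0.004]
ft_force: [-12.0, -3.7, 50.4]
opening: 0.06
gripper_force: 24.9
```

Emit:
apply_moves(motion=[0.26,0,0,-0.38,0,0,0,0.26,0,0,0,0,0,0,0.26,0,0,0,0,0,0])

```text
clock: 31.03
eef_pos: [0.4346, 0.1183, 0.062]
tcp_rot: [2.203, 2.238, 0.002]
ft_force: [0.0, -0.1, 4.9]
opening: 0.0602
gripper_force: 2.2
```

Emit:
apply_moves(motion=[0.26,0,0,-0.2,0,0,0,0.26,0,0,0,0,0,0,0.26,0,0,0,0,0,0])

```text
clock: 31.28
eef_pos: [0.4346, 0.1183, 0.0633]
tcp_rot: [2.203, 2.239, 0.001]
ft_force: [1.0, 0.4, 3.2]
opening: 0.06
gripper_force: 1.8
```

Emit:
apply_moves(motion=[0.26,0,0,-0.2,0,0,0,0.26,0,0,0,0,0,0,0.26,0,0,0,0,0,0])

```text
clock: 31.53
eef_pos: [0.4345, 0.1183, 0.0652]
tcp_rot: [2.203, 2.239, 0.0]
ft_force: [1.6, 0.4, 2.0]
opening: 0.0599
gripper_force: 1.2
```

Emit:
apply_moves(motion=[0.26,0,0,-0.3,0,0,0,0.26,0,0,0,0,0,0,0.26,0,0,0,0,0,0])

```text
clock: 31.78
eef_pos: [0.4338, 0.1183, 0.0681]
tcp_rot: [-2.203, -2.239, 0.001]
ft_force: [-0.2, 0.5, -0.2]
opening: 0.0599
gripper_force: 0.0
```

The spring force falls 4.9, 3.2, 2.0, 0 N as I rise, so the 60 mm stop was the button fully down, and it has now been let go. I'll retreat and check.

Emit:
apply_moves(motion=[0.26,0,0,-2,0,0,0,0.26,0,0,-3,0,0,0,0.26,0,0,-4,0,0,0,0.26,0,0,-3,0,0,0,0.26,0,0,0,0,0,0,0.26,0,0,0,0,0,0])

```text
clock: 32.28
eef_pos: [0.4343, 0.1184, 0.1892]
tcp_rot: [2.202, 2.238, 0.003]
ft_force: [-0.3, -0.5, -1.2]
opening: 0.0602
gripper_force: 0.0
```

```bash
python3 lid.py
python3 - <<'E'
from h import *
sc=np.load("pics/sl.npy"); m=mask(sc,[20,120,60],[34,255,255],(145,225,185,262)); print(rect("scene",m,.044))
print(bot.observe()["eef_pos"],bot.observe()["ft_force"])
print(bot.job_done())
E
```

```text
32.2833 [0.43434966 0.11838625 0.18923388] [-0.28490357 -0.52542532 -1.24649192]
scene (array([583.6, 104. ]), array([117.4, 122.3]), 43.1) [583.  105.3] 62.7
top (array([586.2, 107.3]), array([120.2,  84.3]), 69.3) [569.9 113.5] 60.4
(array([ 468.4, -280.7]), array([22.2, 80.5]), 43.5)
[0.43355994 0.11822871 0.18734875] [0.85506042 0.61428373 0.05216917]
the job is handed in; nothing more can be done
None
```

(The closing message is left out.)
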